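# Catch the spare battery packs in the yellow dish

## Robot

A 6-joint arm with a two-finger parallel gripper is mounted at the origin on the work surface. World frame = base frame: x ahead of the robot, y to its left, z up, the work surface at z = 0. Lengths are in m, angles in rad, forces in N, time in s.
With the tool pointing down it reaches from about 0.35 to 0.775 m from the base axis. Payload 5.5 kg.
Tool frame: the origin (TCP) lies on the mounting face of the last link; the fingertips stand 173 mm ahead of it and the grasp point (between the pads) lies 155 mm ahead of it; z points along the fingers, y is the direction in which the jaws open and shut (so a half turn about z gives the same grasp; the last joint's range is limited). The gripper opens to 85 mm and grips with 20 to 120 N. Pads are 22 mm wide; open, the fingers measure 114 mm over their backs; the gripper's body (76 mm by 85 mm) begins 54 mm behind the grasp point. The pads swing forward as they close: fully open they stand 13 mm farther back than shut.
Start: joints at [1.201, 0.313, 0.046, 1.304, 0, 1.431], TCP at [0.131, 0.56, 0.405] pointing down, gripper open.
Joint ranges: [-2.76, 2.76], [-0.86, 1.69], [-1.03, 1.26], [-2.2, 2.34], [-1.47, 1.5], [-3.14, 3.14]. Speed limits (rad/s): [2.57, 2.57, 3.14, 3.14, 3.14, 3.14].

## Interface

Orientations are given as a unit quaternion [w, x, y, z].
In Python, from workcell import get_state, eyes, env gives the robot as it stands. The module is installed in compiled form; this text tells all that it offers.
- The arm moves only by the tool carry_out, never from a script. Its argument "motion" is a list of rows, each an object of numbers: "jaw": the opening, from -1 (shut) to 1 (fully open); "tx", "ty", "tz": the shift along the tool's x, y, z in cm; "wx", "wy", "wz": the turn, a rotation vector about the tool's x, y, z in degrees. In form: [{"jaw": .., "tx": .., "ty": .., "tz": .., "wx": .., "wy": .., "wz": ..}, ...]. A call has 1 to 20 rows; each row shifts and turns the commanded pose from where the row before left it, along the tool's axes as they then stand; what a row does not reach is not made up. A row lasts 1/8 s, in which the tool goes at most 62.5 mm and 10.7 degrees, less where a joint would pass 70% of its speed; a pose out of reach is approached as far as the arm can. A call with a gripper value outside its range is refused whole. The fingers move at their own pace and stop on an object; "force" is the grip in N (left out, the last holds). Time passes only in rows, so rows that do not move let the fingers close. It gives the time, the measured TCP pose, the force and the opening at its end, in the units of the state.
- get_state(): the state, without advancing time (a new reading comes with each control period).
- eyes.read_camera(name): name is "side" or "top"; returns the picture (384x512x3 uint8, blue, green, red); there is no depth.
- eyes.calibration(name): a dict with "K" (3x3 intrinsics, pixels), "k1" (the pictures are not rectified: a ray, as slopes to the right and down, at radius r is drawn at 1 + k1 r^2 times it, then the intrinsics apply), "camera_from_world" (4x4, takes a point from world to camera coordinates). Camera axes: x right, y up, looking along -z (the intrinsics and any distortion apply to the point x, -y, -z); pixel columns grow to the right and rows downward; lengths in m; the calibration is good to about 2 mm. A picture is of the moment at which its call begins. calibration takes no time and is no camera call.
- env.hand_in(): hands the job in, once; it reports no verdict.
The state is a dict: "clock": time; "joint_pos": joint angles; "qvel": joint speeds; "tau": joint torques, N m; "tcp_pos": TCP position; "orientation": TCP orientation; "wrist_force": force on the tool from outside, world axes, zero at the start; "ft_torque": the same for the moment, N m; "finger_gap": finger opening in m.
Only numpy, scipy, OpenCV 4.12 (cv2) and the standard library are available. Lean on these libraries where they do the work, as an engineer would, in place of code of your own. Each camera call takes 0.05 s, during which the arm holds its last target.

## Task

Pick up the yellow dish by its handle, hold it under the lip of the battery dispenser's chute and push the red paddle back with the dish, so that both orange battery packs slide off the chute and you catch them in the dish. Then set the dish, with both packs in it, down flat on the open navy shelf away from the dispenser and let go. Do not touch the packs with the fingers, and do not stand the dish on the shelf under the chute.

Things in the scene. Friction and masses are not known exactly. Their poses are not given: they have to be found in the camera images.
- dish: Yellow plastic dish with a bar handle (a like white one stands near). Open box 130 (x) x 90 (y) x 55 mm high, walls and floor 4 mm, about 110 g. Origin: centre of its underside. Handle: from the end wall along -x, x = -65 to -165 mm, 18 mm wide (y), z = 35 to 55 mm (top flush with the rim). Grip it from above about 118 mm behind the origin, fingers closing along y.
- dispenser: Grey dispenser, fixed; open slick chute, 46 mm wide, climbing at 27 degrees. Origin: on the shelf straight below the middle of the chute's lip; +x points back, up the chute; lip 150 mm up, facing -x (the robot). A red gate before the lip holds the packs; open, it reaches down to z = 100 mm, so keep the dish's rim under 90 mm. Packs land from x = -70 to 0 within 1 s. Room under the chute back to x = 85 mm.
- paddle (a point): Middle of the red paddle's bar (along y, 50 mm long, 10 mm thick) hanging under the chute; at rest at x = 0, z = 70 mm in the dispenser's frame. Pushed along +x it swings back and down (to z = 50 mm) and lowers the gate: the packs go at about x = 20 mm, 45 mm is a good push, it stops at 62 mm. It takes 2 to 4 N and springs back. The dish's far end wall pushes it while the dish is held 30 mm up.
- pack_a: Orange battery pack, rounded block 32 x 28 x 18 mm, 28 g, lying on the chute against the gate. Origin: centre of its underside.
- pack_b: A second orange battery pack, just like pack_a, lying behind it higher up the chute. Origin: centre of its underside.
Mind the look-alikes: they are no part of the job. Of the things that look like the dish, take the one that is farthest from the robot's base at the start.

How it is judged:
By the outcome, as a careful person would: the job done as asked, in the order asked, and still so for the second after the job is handed in, with the robot touching nothing.
It also fails if it takes over 45 s, if anything falls off the work surface, if the arm or the gripper's body presses on something with over 40 N, if the wrist force passes 120 N, or if a joint passes its speed limit or range.

## Working session

There is one attempt and no reset: what is moved stays moved. The work goes in short steps, Python scripts to look and compute and a tool call to move; the robot and the scene stay as the last step left them, time stands still between calls to the robot, and variables do not carry over. Pictures are saved under pics/ and viewed, and the job is handed in when it is done.

Besides the shell and the picture viewer there is one more tool, called after "Emit:" as name(argument=value, ...), one argument or row to a line, values as JSON. carry_out: Moves the arm, as the interface text tells. Its arguments: {"type":"object","properties":{"motion":{"type":"array"},"force":{"type":"number"}},"required":["motion"]}

```bash
mkdir -p pics; python3 - <<'E'
from workcell import get_state, eyes, env
import cv2,numpy as np
for n in("side","top"):
    cv2.imwrite(f"pics/{n}0.png",eyes.read_camera(n)); c=eyes.calibration(n); print(n,{k:np.round(v,4).tolist() for k,v in c.items()})
print(get_state())
E
```

```text
side {'K': [[470.1253, 0.0, 268.2626], [0.0, 470.1253, 193.712], [0.0, 0.0, 1.0]], 'k1': -0.1834, 'camera_from_world': [[0.9413, -0.3376, -0.0069, -0.5012], [0.2257, 0.6138, 0.7565, -0.1551], [-0.2511, -0.7136, 0.654, -1.1011], [0.0, 0.0, 0.0, 1.0]]}
top {'K': [[492.0579, 0.0, 259.3652], [0.0, 492.0579, 192.2389], [0.0, 0.0, 1.0]], 'k1': -0.1121, 'camera_from_world': [[0.0277, -0.9995, -0.0122, -0.0868], [0.9983, 0.027, 0.0523, -0.4833], [-0.052, -0.0136, 0.9986, -1.2842], [0.0, 0.0, 0.0, 1.0]]}
{'clock': 0.1, 'joint_pos': array([1.20141436e+00, 3.13943944e-01, 4.51041349e-02, 1.30359441e+00,
       5.03665836e-05, 1.43118582e+00]), 'qvel': array([-0.00144009, -0.00256098,  0.00244661,  0.00053888,  0.00052411,
        0.00123196]), 'tau': array([ 2.58000218e-03, -4.81727064e+01,  2.99243706e+01,  1.26703887e-02,
       -1.22947881e-04, -2.20112321e-05]), 'tcp_pos': array([0.13090799, 0.55973077, 0.40389192]), 'orientation': array([-2.30548620e-04,  1.14633152e-01,  9.93407554e-01, -7.86229231e-04]), 'wrist_force': array([0.68112265, 0.2189911 , 0.72135634]), 'ft_torque': array([ 0.02870566, -0.02205665, -0.00547582]), 'finger_gap': 0.08555725673611425}
```

View pics/side0.png

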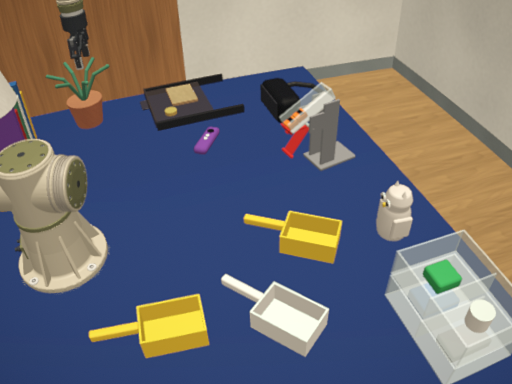

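View pics/top0.png

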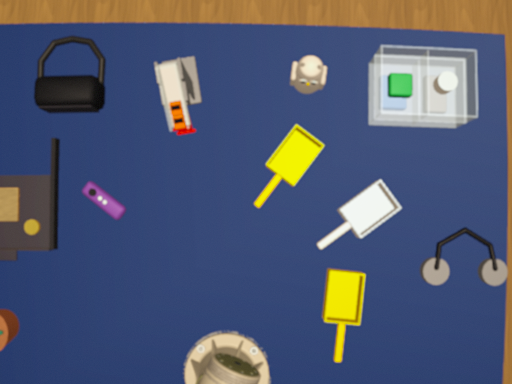

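The yellow dish at top-view (295,155) is the farther one. The other yellow dish is at (345,297) and the white one at (370,208). The dispenser's lip is near (183,130). Next I'll measure both.

```bash
cat > h.py <<'E'
import numpy as np,cv2
from workcell import get_state, eyes, env
def cal(n):
    c=eyes.calibration(n); return np.array(c["K"]),c["k1"],np.array(c["camera_from_world"])
def proj(n,P):
    K,k,T=cal(n);P=np.atleast_2d(P);q=P@T[:3,:3].T+T[:3,3]
    s=np.c_[q[:,0]/-q[:,2],-q[:,1]/-q[:,2]];s=s*(1+k*(s**2).sum(1,keepdims=True))
    return s*K[0,0]+K[:2,2]
def ray(n,uv):
    K,k,T=cal(n);uv=np.atleast_2d(np.array(uv,float))
    d=(uv-K[:2,2])/K[0,0];s=d.copy()
    for _ in range(30): s=d/(1+k*(s**2).sum(1,keepdims=True))
    r=np.c_[s[:,0],-s[:,1],-np.ones(len(s))]@T[:3,:3]
    return -T[:3,:3].T@T[:3,3],r
def onz(n,uv,z):
    o,r=ray(n,uv);return o+r*((z-o[2])/r[:,2])[:,None]
def tri(u1,u2):
    A=[];b=[]
    for n,u in(("side",u1),("top",u2)):
        o,r=ray(n,u);r=r[0]/np.linalg.norm(r[0]);M=np.eye(3)-np.outer(r,r);A.append(M);b.append(M@o)
    return np.linalg.lstsq(np.vstack(A),np.hstack(b),rcond=None)[0]
def zoom(n,src,x,y,w,h,f,out):
    im=cv2.imread(src)[y:y+h,x:x+w];im=cv2.resize(im,None,fx=f,fy=f,interpolation=cv2.INTER_CUBIC)
    cv2.imwrite(out,im)
E
python3 - <<'E'
from h import *
zoom(0,"pics/top0.png",140,40,90,110,5,"pics/td.png")
zoom(0,"pics/side0.png",260,70,110,110,5,"pics/sd.png")
im=cv2.imread("pics/top0.png");hsv=cv2.cvtColor(im,cv2.COLOR_BGR2HSV)
m=cv2.inRange(hsv,(20,120,80),(35,255,255))
nl,l,st,c=cv2.connectedComponentsWithStats(m)
for i in range(1,nl):
    if st[i,4]<500: continue
    mm=(l==i).astype(np.uint8)*255
    box=cv2.morphologyEx(mm,cv2.MORPH_OPEN,np.ones((15,15),np.uint8)) 
    r=cv2.minAreaRect(cv2.findContours(mm,0,1)[0][0])
    ys,xs=np.nonzero(mm); P=onz("top",np.c_[xs,ys],.055)[:,:2]
    R=cv2.minAreaRect(P.astype(np.float32)*1000); print(i,c[i],R,P.mean(0))
    co=cv2.boxPoints(R);print(np.round(co))
    # handle centreline
    mu=P.mean(0);w,V=np.linalg.eigh(np.cov(P.T));a=V[:,1]
    t=(P-mu)@a; s=(P-mu)@V[:,0]
    print("axis",a,t.min(),t.max(),s.min(),s.max())
    for lo in np.arange(t.min(),t.max(),.02):
        k=(t>=lo)&(t<lo+.02);print(round(lo,3),P[k].mean(0).round(4),np.ptp(s[k]).round(4))
E
```

```text
2 [290.63577084 159.74476013] ((542.375244140625, -132.93783569335938), (91.43706512451172, 230.9417266845703), 54.38669967651367) [ 0.56866341 -0.15176007]
[[ 422. -103.]
 [ 610. -237.]
 [ 663. -163.]
 [ 475.  -29.]]
axis [-0.81389353  0.58101405] -0.08320093146844917 0.14780412188380465 -0.045769212068597534 0.04567056651348728
-0.083 [ 0.628  -0.1941] 0.0909
-0.063 [ 0.6121 -0.1825] 0.0908
-0.043 [ 0.5956 -0.1713] 0.0912
-0.023 [ 0.5797 -0.1592] 0.0906
-0.003 [ 0.563  -0.1479] 0.091
0.017 [ 0.5468 -0.1362] 0.0914
0.037 [ 0.532  -0.1259] 0.0904
0.057 [ 0.5144 -0.113 ] 0.0194
0.077 [ 0.4982 -0.1013] 0.0188
0.097 [ 0.4818 -0.0896] 0.0189
0.117 [ 0.4656 -0.0779] 0.0189
0.137 [ 0.4529 -0.0691] 0.0188
6 [343.02392344 302.83253589] ((174.97250366210938, -291.1874084472656), (96.28495788574219, 232.1393585205078), 85.29573059082031) [ 0.20823231 -0.29394734]
[[  55. -330.]
 [ 287. -349.]
 [ 295. -253.]
 [  63. -234.]]
axis [-0.99767658  0.06812811] -0.08313484754821289 0.14937626107401705 -0.04855533848585618 0.048485727470703836
-0.083 [ 0.2809 -0.2986] 0.0947
-0.063 [ 0.2613 -0.2982] 0.0954
-0.043 [ 0.2413 -0.2963] 0.0956
-0.023 [ 0.2213 -0.2948] 0.0958
-0.003 [ 0.2014 -0.2932] 0.0958
0.017 [ 0.1815 -0.2914] 0.0964
0.037 [ 0.1633 -0.2916] 0.0951
0.057 [ 0.1412 -0.2897] 0.0193
0.077 [ 0.1216 -0.2882] 0.02
0.097 [ 0.1018 -0.2865] 0.0201
0.117 [ 0.0815 -0.2852] 0.0201
0.137 [ 0.0651 -0.2841] 0.0185
```

View pics/td.png

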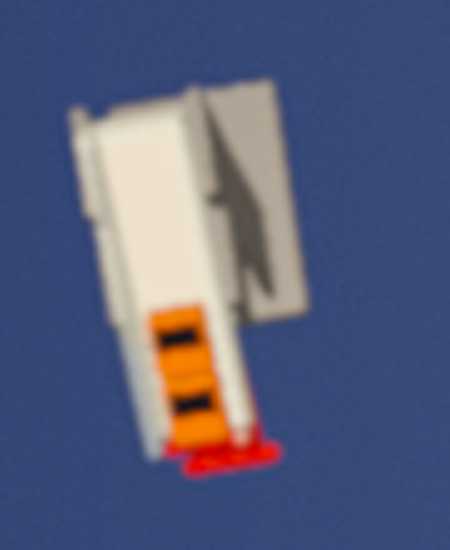

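View pics/sd.png

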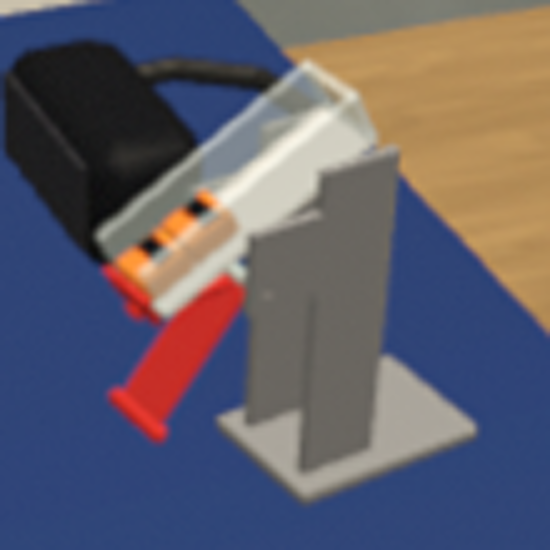

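```bash
python3 - <<'E'
from h import *
T=lambda x,y:(140+(x+.5)/5-.5,40+(y+.5)/5-.5)
S=lambda x,y:(260+(x+.5)/5-.5,70+(y+.5)/5-.5)
a=onz("top",[T(272,82),T(308,308),T(242,320)],.006);print(a.round(4));d=a[0]-a[1];print("plate yaw",np.degrees(np.arctan2(d[1],d[0])))
# bar in top at z .07
b=onz("top",[T(184,467),T(281,452)],.07);print("bar top",b.round(4),np.linalg.norm(b[1]-b[0]));d=b[0]-b[1];print("yaw",np.degrees(np.arctan2(d[1],d[0]))-90)
for s,t in((S(115,395),T(188,466)),(S(160,433),T(277,453))):print("tri",tri(s,t).round(4))
# packs
p=onz("top",[T(200,425),T(180,328)],.17);d=p[1]-p[0];print(p,np.degrees(np.arctan2(d[1],d[0])))
# lip corners
print("lip",onz("top",[T(152,457),T(243,443)],.17).round(4))
print("lip tri (top right wall)",tri(S(100,240),T(152,457)).round(4))
for n in("top","side"):
    im=cv2.imread(f"pics/{n}0.png");h=cv2.cvtColor(im,cv2.COLOR_BGR2HSV)
    m=cv2.inRange(h,(0,170,100),(6,255,255))|cv2.inRange(h,(172,170,100),(180,255,255))
    ys,xs=np.nonzero(m);print(n,len(xs),xs.min(),xs.max(),ys.min(),ys.max())
E
```

```text
[[0.8519 0.1146 0.006 ]
 [0.7268 0.0899 0.006 ]
 [0.7195 0.1254 0.006 ]]
plate yaw 11.179865450140788
bar top [[0.6279 0.1415 0.07  ]
 [0.6367 0.092  0.07  ]] 0.050251076877186926
yaw 10.074774651411573
tri [0.627  0.1395 0.0716]
tri [0.6347 0.0934 0.075 ]
[[0.63105013 0.1159001  0.17      ]
 [0.67715879 0.12735051 0.17      ]] 13.946440322142086
lip [[0.6154 0.138  0.17  ]
 [0.6229 0.0952 0.17  ]]
lip tri (top right wall) [0.6144 0.1365 0.177 ]
top 101 173 195 126 134
side 417 15 308 109 157
```

```bash
cat >> h.py <<'E'
from scipy.spatial.transform import Rotation as Ro
def go(gx,gy,gz,yaw):
    """grasp-point target, yaw= direction of dish x (deg). prints tool-frame shift (before turning) and turn"""
    s=get_state();q=s["orientation"];R=Ro.from_quat(q[[1,2,3,0]])
    x=np.radians(yaw);y=np.array([-np.sin(x),np.cos(x),0]);z=np.array([0,0,-1.])
    Rt=Ro.from_matrix(np.c_[np.cross(y,z),y,z]); 
    w=(R.inv()*Rt).as_rotvec(degrees=True)
    tcp=np.array([gx,gy,gz+.155]);d=R.inv().apply(tcp-s["tcp_pos"])*100
    d2=Rt.inv().apply(tcp-s["tcp_pos"])*100
    print("t",s["clock"].round(2),"grasp",(s["tcp_pos"]+R.apply([0,0,.155])).round(4),"yaw y",np.degrees(np.arctan2(*R.apply([0,1,0])[[1,0]])).round(2),"gap",s["finger_gap"].round(4),"F",s["wrist_force"].round(1))
    print("shift cm",d.round(2),"turn deg",w.round(2),"| shift after turn",d2.round(2))
DO=np.array([.5832,-.162]);DY=-35.5
L=np.array([.632,.1167]);LY=10.7
E
python3 - <<'E'
from h import *
go(.487,-.0935,.13,-35.5)
E
```

```text
Traceback (most recent call last):
  File "h.py", line 34, in go
    print("t",s["clock"].round(2),"grasp",(s["tcp_pos"]+R.apply([0,0,.155])).round(4),"yaw y",np.degrees(np.arctan2(*R.apply([0,1,0])[[1,0]])).round(2),"gap",s["finger_gap"].round(4),"F",s["wrist_force"].round(1))
              ^^^^^^^^^^^^^^^^
AttributeError: 'float' object has no attribute 'round'
```

```bash
sed -i 's/s\["clock"\].round(2)/round(s["clock"],2)/; s/s\["finger_gap"\].round(4)/round(s["finger_gap"],4)/' h.py
python3 - <<'E'
from h import *
go(.487,-.0935,.13,-35.5)
E
```

```text
t 0.1 grasp [0.1308 0.5595 0.2489] yaw y 76.84 gap 0.0856 F [0.7 0.2 0.7]
shift cm [-49.55 -55.48  11.97] turn deg [-0.09  0.   22.34] | shift after turn [-66.92 -32.5   11.89]
```

Emit:
carry_out(
  motion=[
    {"jaw":1,"tx":-1.5,"ty":-1.7,"tz":0},
    {"jaw":1,"tx":-3.1,"ty":-3.5,"tz":0},
    {"jaw":1,"tx":-3.2,"ty":-3.6,"tz":0},
    {"jaw":1,"tx":-3.2,"ty":-3.6,"tz":0},
    {"jaw":1,"tx":-3.2,"ty":-3.6,"tz":0.5},
    {"jaw":1,"tx":-3.2,"ty":-3.6,"tz":0.8},
    {"jaw":1,"tx":-3.2,"ty":-3.6,"tz":1},
    {"jaw":1,"tx":-3.2,"ty":-3.6,"tz":1},
    {"jaw":1,"tx":-3.2,"ty":-3.6,"tz":1},
    {"jaw":1,"tx":-3.2,"ty":-3.6,"tz":1},
    {"jaw":1,"tx":-3.2,"ty":-3.6,"tz":1},
    {"jaw":1,"tx":-3.2,"ty":-3.6,"tz":1},
    {"jaw":1,"tx":-3.2,"ty":-3.6,"tz":1},
    {"jaw":1,"tx":-3.2,"ty":-3.6,"tz":1},
    {"jaw":1,"tx":-3.2,"ty":-3.6,"tz":1},
    {"jaw":1,"tx":-3.2,"ty":-3.4,"tz":1},
    {"jaw":1,"wz":7.4},
    {"jaw":1,"wz":7.5},
    {"jaw":1,"wz":7.4},
    {"jaw":1},
  ],
)

```text
invalid input at $.motion[0]: expected keys jaw, tx, ty, tz, wx, wy, wz
```

```bash
python3 - <<'E'
from h import *
cv2.imwrite("pics/top1.png",eyes.read_camera("top"));cv2.imwrite("pics/side1.png",eyes.read_camera("side"))
go(.487,-.0935,.045,-35.5)
E
```

```text
t 0.2 grasp [0.1309 0.5596 0.2491] yaw y 76.84 gap 0.0852 F [-0.2  0.2 -0.1]
shift cm [-49.55 -55.48  20.47] turn deg [-0.07  0.   22.34] | shift after turn [-66.92 -32.51  20.41]
```

View pics/side1.png

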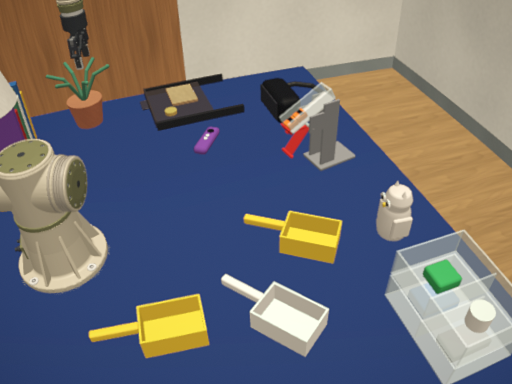

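The call was refused because every row needs all the keys, so the scene hasn't changed. I'll send it again with complete rows.

Emit:
carry_out(
  motion=[
    {"jaw":1,"tx":-1.5,"ty":-1.7,"tz":0,"wx":0,"wy":0,"wz":0},
    {"jaw":1,"tx":-3.1,"ty":-3.5,"tz":0,"wx":0,"wy":0,"wz":0},
    {"jaw":1,"tx":-3.2,"ty":-3.6,"tz":0,"wx":0,"wy":0,"wz":0},
    {"jaw":1,"tx":-3.2,"ty":-3.6,"tz":0,"wx":0,"wy":0,"wz":0},
    {"jaw":1,"tx":-3.2,"ty":-3.6,"tz":0.5,"wx":0,"wy":0,"wz":0},
    {"jaw":1,"tx":-3.2,"ty":-3.6,"tz":0.8,"wx":0,"wy":0,"wz":0},
    {"jaw":1,"tx":-3.2,"ty":-3.6,"tz":1,"wx":0,"wy":0,"wz":0},
    {"jaw":1,"tx":-3.2,"ty":-3.6,"tz":1,"wx":0,"wy":0,"wz":0},
    {"jaw":1,"tx":-3.2,"ty":-3.6,"tz":1,"wx":0,"wy":0,"wz":0},
    {"jaw":1,"tx":-3.2,"ty":-3.6,"tz":1,"wx":0,"wy":0,"wz":0},
    {"jaw":1,"tx":-3.2,"ty":-3.6,"tz":1,"wx":0,"wy":0,"wz":0},
    {"jaw":1,"tx":-3.2,"ty":-3.6,"tz":1,"wx":0,"wy":0,"wz":0},
    {"jaw":1,"tx":-3.2,"ty":-3.6,"tz":1,"wx":0,"wy":0,"wz":0},
    {"jaw":1,"tx":-3.2,"ty":-3.6,"tz":1,"wx":0,"wy":0,"wz":0},
    {"jaw":1,"tx":-3.2,"ty":-3.6,"tz":1,"wx":0,"wy":0,"wz":0},
    {"jaw":1,"tx":-3.2,"ty":-3.4,"tz":1,"wx":0,"wy":0,"wz":0},
    {"jaw":1,"tx":0,"ty":0,"tz":0,"wx":0,"wy":0,"wz":7.4},
    {"jaw":1,"tx":0,"ty":0,"tz":0,"wx":0,"wy":0,"wz":7.5},
    {"jaw":1,"tx":0,"ty":0,"tz":0,"wx":0,"wy":0,"wz":7.4},
    {"jaw":1,"tx":0,"ty":0,"tz":0,"wx":0,"wy":0,"wz":0},
  ],
)

```text
clock: 2.7
tcp_pos: [0.4857, -0.0921, 0.2915]
orientation: [-0.0, 0.304, 0.953, 0.0]
wrist_force: [-0.4, -0.8, 0.3]
finger_gap: 0.0853
```

```bash
python3 - <<'E'
from h import *
cv2.imwrite("pics/side1b.png",eyes.read_camera("side"))
go(.487,-.0935,.045,-35.5)
E
```

```text
t 2.75 grasp [ 0.4857 -0.092   0.1366] yaw y 54.67 gap 0.0852 F [0.  0.5 0. ]
shift cm [-0.19 -0.05  9.16] turn deg [ 0.   -0.02  0.17] | shift after turn [-0.19 -0.05  9.16]
```

View pics/side1b.png

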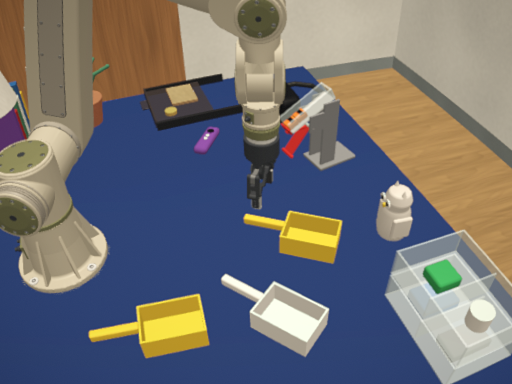

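The gripper hangs over the handle at about (262,222) and is lined up to within 2 mm. I'll go down and grip.

Emit:
carry_out(
  force=100,
  motion=[
    {"jaw":1,"tx":-0.2,"ty":-0.1,"tz":1.5,"wx":0,"wy":0,"wz":0.2},
    {"jaw":1,"tx":0,"ty":0,"tz":2,"wx":0,"wy":0,"wz":0},
    {"jaw":1,"tx":0,"ty":0,"tz":2,"wx":0,"wy":0,"wz":0},
    {"jaw":1,"tx":0,"ty":0,"tz":2,"wx":0,"wy":0,"wz":0},
    {"jaw":1,"tx":0,"ty":0,"tz":1.6,"wx":0,"wy":0,"wz":0},
    {"jaw":1,"tx":0,"ty":0,"tz":0,"wx":0,"wy":0,"wz":0},
    {"jaw":-1,"tx":0,"ty":0,"tz":0,"wx":0,"wy":0,"wz":0},
    {"jaw":-1,"tx":0,"ty":0,"tz":0,"wx":0,"wy":0,"wz":0},
    {"jaw":-1,"tx":0,"ty":0,"tz":0,"wx":0,"wy":0,"wz":0},
    {"jaw":-1,"tx":0,"ty":0,"tz":0,"wx":0,"wy":0,"wz":0},
    {"jaw":-1,"tx":0,"ty":0,"tz":0,"wx":0,"wy":0,"wz":0},
    {"jaw":-1,"tx":0,"ty":0,"tz":0,"wx":0,"wy":0,"wz":0},
    {"jaw":-1,"tx":0,"ty":0,"tz":0,"wx":0,"wy":0,"wz":0},
    {"jaw":-1,"tx":0,"ty":0,"tz":0,"wx":0,"wy":0,"wz":0},
  ],
)

```text
clock: 4.5
tcp_pos: [0.487, -0.094, 0.2012]
orientation: [0.0, 0.306, 0.952, 0.0]
wrist_force: [-1.2, 0.4, 6.4]
finger_gap: 0.0167
```

```bash
python3 - <<'E'
from h import *
go(.487,-.0935,.075,-35.5)
E
```

```text
t 4.5 grasp [ 0.4871 -0.094   0.0462] yaw y 54.34 gap 0.0167 F [-1.2  0.4  6.4]
shift cm [ 0.03  0.04 -2.88] turn deg [ 0.02  0.04 -0.16] | shift after turn [ 0.03  0.04 -2.88]
```

Emit:
carry_out(
  motion=[
    {"jaw":-1,"tx":0,"ty":0,"tz":-0.5,"wx":0,"wy":0,"wz":0},
    {"jaw":-1,"tx":0,"ty":0,"tz":-1.3,"wx":0,"wy":0,"wz":0},
    {"jaw":-1,"tx":0,"ty":0,"tz":-1.2,"wx":0,"wy":0,"wz":0},
    {"jaw":-1,"tx":0,"ty":0,"tz":0,"wx":0,"wy":0,"wz":-3},
    {"jaw":-1,"tx":0,"ty":0,"tz":0,"wx":0,"wy":0,"wz":-6},
    {"jaw":-1,"tx":0,"ty":0,"tz":0,"wx":0,"wy":0,"wz":-7},
    {"jaw":-1,"tx":0,"ty":0,"tz":0,"wx":0,"wy":0,"wz":-7},
    {"jaw":-1,"tx":0,"ty":0,"tz":0,"wx":0,"wy":0,"wz":-7},
    {"jaw":-1,"tx":0,"ty":0,"tz":0,"wx":0,"wy":0,"wz":-7},
    {"jaw":-1,"tx":0,"ty":0,"tz":0,"wx":0,"wy":0,"wz":-6.2},
    {"jaw":-1,"tx":1,"ty":0,"tz":0,"wx":0,"wy":0,"wz":-3},
    {"jaw":-1,"tx":2.5,"ty":0,"tz":0,"wx":0,"wy":0,"wz":0},
    {"jaw":-1,"tx":2.5,"ty":1,"tz":0,"wx":0,"wy":0,"wz":0},
    {"jaw":-1,"tx":0.7,"ty":3,"tz":0,"wx":0,"wy":0,"wz":0},
    {"jaw":-1,"tx":0,"ty":3.5,"tz":0,"wx":0,"wy":0,"wz":0},
    {"jaw":-1,"tx":0,"ty":3.5,"tz":0,"wx":0,"wy":0,"wz":0},
    {"jaw":-1,"tx":0,"ty":3.5,"tz":0,"wx":0,"wy":0,"wz":0},
    {"jaw":-1,"tx":0,"ty":2.5,"tz":0,"wx":0,"wy":0,"wz":0},
    {"jaw":-1,"tx":0,"ty":1,"tz":0,"wx":0,"wy":0,"wz":0},
    {"jaw":-1,"tx":0,"ty":0,"tz":0,"wx":0,"wy":0,"wz":0},
  ],
)

```text
clock: 7.0
tcp_pos: [0.3882, 0.0714, 0.2311]
orientation: [0.0, -0.092, 0.996, -0.0]
wrist_force: [-0.6, -0.2, -0.9]
finger_gap: 0.0163
```

```bash
python3 - <<'E'
from h import *
for n in("side","top"):cv2.imwrite(f"pics/{n}2.png",eyes.read_camera(n))
u=np.array([np.cos(np.radians(LY)),np.sin(np.radians(LY))])
g=L-.248*u
go(*g,.0762,LY)
E
```

```text
t 7.1 grasp [0.3885 0.0707 0.0759] yaw y 100.51 gap 0.0159 F [-0.  -0.7 -0.8]
shift cm [ 0.01 -0.01 -0.03] turn deg [-0.03  0.03 -0.19] | shift after turn [ 0.01 -0.01 -0.03]
```

View pics/side2.png

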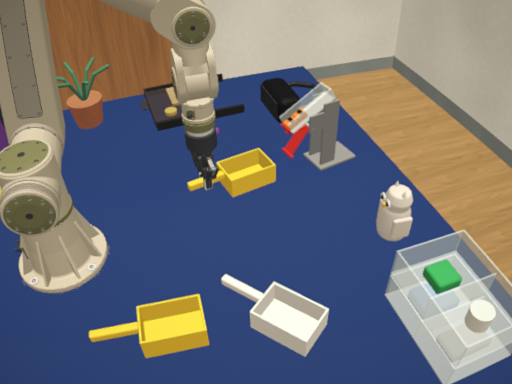

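View pics/top2.png

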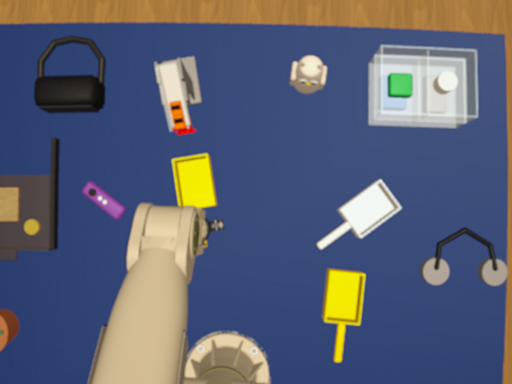

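The dish is held in front of the dispenser, at top-view (194,181) and side-view (246,172). I'll check its pose and sag.

```bash
python3 - <<'E'
from h import *
im=cv2.imread("pics/top2.png");m=cv2.inRange(cv2.cvtColor(im,cv2.COLOR_BGR2HSV),(20,120,80),(35,255,255))[:230,:240]
ys,xs=np.nonzero(m);P=onz("top",np.c_[xs,ys],.085)[:,:2]
R=cv2.minAreaRect(P.astype(np.float32)*1000);print(R,cv2.boxPoints(R).round())
u=np.array([np.cos(np.radians(LY)),np.sin(np.radians(LY))]);v=np.array([-u[1],u[0]])
rel=P-L;print("D frame x",(rel@u).min(),(rel@u).max(),"y",(rel@v).min(),(rel@v).max())
# expected rim corners
o=np.array([.3885,.0707])+.118*u
C=[[*(o+a*u+b*v),z] for z in(.085,.03) for a,b in((.065,.045),(.065,-.045),(-.065,-.045),(-.065,.045))]
print(proj("side",C).round(1).tolist());print(proj("top",C).round(1).tolist())
zoom(0,"pics/side2.png",180,130,130,90,6,"pics/s2z.png")
zoom(0,"pics/top2.png",140,100,100,120,5,"pics/t2z.png")
E
```

```text
((436.63385009765625, 315.4789733886719), (183.57620239257812, 561.6485595703125), 10.356588363647461) [[296. 575.]
 [397.  23.]
 [577.  56.]
 [476. 608.]]
D frame x -0.24816503158461756 -0.06454013084641855 y -0.04925999018260867 0.5123649873045408
[[259.2, 147.6], [276.1, 164.6], [232.0, 180.7], [216.6, 162.3], [259.6, 163.5], [276.0, 180.8], [233.2, 197.1], [218.1, 178.4]]
[[171.3, 158.7], [206.6, 152.9], [214.5, 204.2], [179.0, 209.9], [175.3, 161.2], [209.1, 155.7], [216.7, 204.8], [182.7, 210.2]]
```

View pics/s2z.png

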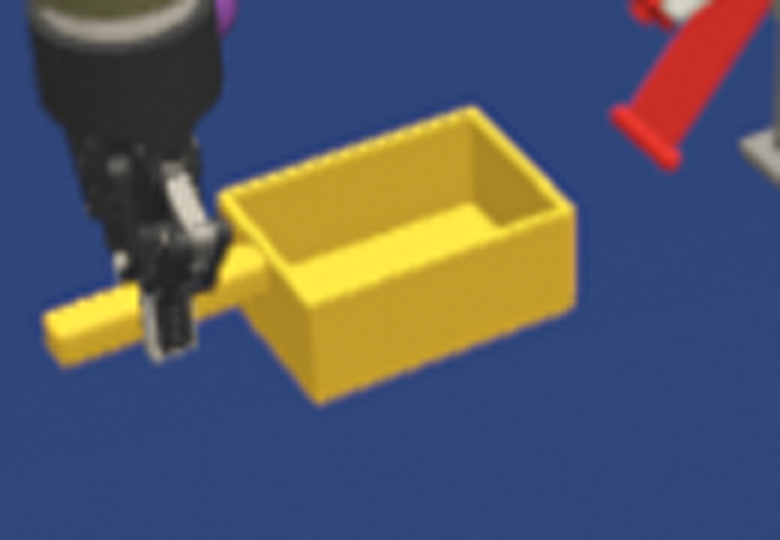

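View pics/t2z.png

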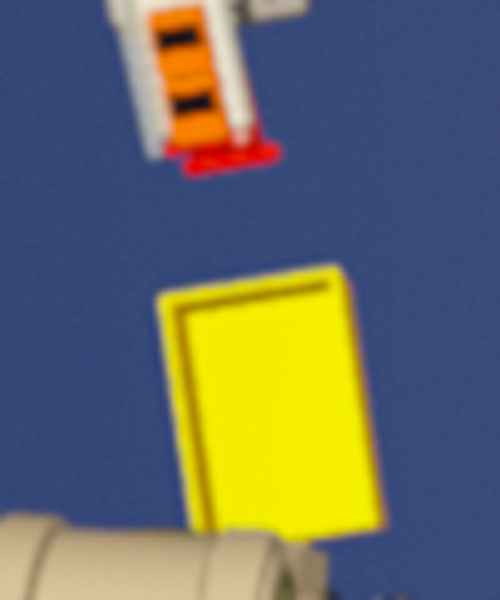

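Emit:
carry_out(
  motion=[
    {"jaw":-1,"tx":-1,"ty":0,"tz":0,"wx":0,"wy":0,"wz":-0.2},
    {"jaw":-1,"tx":-1.5,"ty":0,"tz":0,"wx":0,"wy":0,"wz":0},
    {"jaw":-1,"tx":-1.5,"ty":0,"tz":0,"wx":0,"wy":0,"wz":0},
    {"jaw":-1,"tx":-1,"ty":0,"tz":0,"wx":0,"wy":0,"wz":0},
    {"jaw":-1,"tx":0,"ty":0,"tz":0,"wx":0,"wy":0,"wz":0},
  ],
)

```text
clock: 7.72
tcp_pos: [0.4381, 0.0806, 0.2306]
orientation: [0.0, -0.094, 0.996, 0.0]
wrist_force: [-0.4, 0.4, -1.7]
finger_gap: 0.0166
```

```bash
python3 - <<'E'
from h import *
for n in("side","top"):cv2.imwrite(f"pics/{n}3.png",eyes.read_camera(n))
u=np.array([np.cos(np.radians(LY)),np.sin(np.radians(LY))])
go(*(L-.143*u),.0762,LY)
a=cv2.resize(cv2.imread("pics/side3.png")[90:210,210:350],None,fx=3,fy=3,interpolation=2)
b=cv2.resize(cv2.imread("pics/top3.png")[90:210,140:260],None,fx=3,fy=3,interpolation=2)
cv2.imwrite("pics/c3.png",np.hstack([a,b]))
E
```

```text
t 7.83 grasp [0.4366 0.0806 0.0754] yaw y 100.74 gap 0.0166 F [ 0.  -0.7 -1.2]
shift cm [-5.55 -0.08 -0.09] turn deg [ 0.02 -0.07  0.04] | shift after turn [-5.55 -0.07 -0.08]
```

View pics/c3.png

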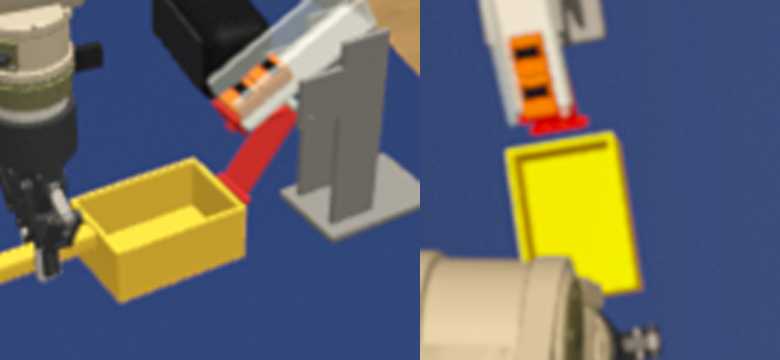

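The dish's far wall sits about 1 cm before the paddle and is centred on it (in the combined picture, dish edge centre ~561, bar centre ~559). The packs are still held. Now I'll push.

Emit:
carry_out(
  motion=[
    {"jaw":-1,"tx":-0.6,"ty":0,"tz":0,"wx":0,"wy":0,"wz":0},
    {"jaw":-1,"tx":-0.8,"ty":0,"tz":0,"wx":0,"wy":0,"wz":0},
    {"jaw":-1,"tx":-0.8,"ty":0,"tz":0,"wx":0,"wy":0,"wz":0},
    {"jaw":-1,"tx":-0.8,"ty":0,"tz":0,"wx":0,"wy":0,"wz":0},
    {"jaw":-1,"tx":-0.8,"ty":0,"tz":0,"wx":0,"wy":0,"wz":0},
    {"jaw":-1,"tx":-0.8,"ty":0,"tz":0,"wx":0,"wy":0,"wz":0},
    {"jaw":-1,"tx":-0.8,"ty":0,"tz":0,"wx":0,"wy":0,"wz":0},
    {"jaw":-1,"tx":-0.1,"ty":0,"tz":0,"wx":0,"wy":0,"wz":0},
    {"jaw":-1,"tx":0,"ty":0,"tz":0,"wx":0,"wy":0,"wz":0},
    {"jaw":-1,"tx":0,"ty":0,"tz":0,"wx":0,"wy":0,"wz":0},
    {"jaw":-1,"tx":0,"ty":0,"tz":0,"wx":0,"wy":0,"wz":0},
    {"jaw":-1,"tx":0,"ty":0,"tz":0,"wx":0,"wy":0,"wz":0},
    {"jaw":-1,"tx":0,"ty":0,"tz":0,"wx":0,"wy":0,"wz":0},
    {"jaw":-1,"tx":0,"ty":0,"tz":0,"wx":0,"wy":0,"wz":0},
    {"jaw":-1,"tx":0,"ty":0,"tz":0,"wx":0,"wy":0,"wz":0},
    {"jaw":-1,"tx":0,"ty":0,"tz":0,"wx":0,"wy":0,"wz":0},
    {"jaw":-1,"tx":0,"ty":0,"tz":0,"wx":0,"wy":0,"wz":0},
  ],
)

```text
clock: 9.95
tcp_pos: [0.4912, 0.0907, 0.2307]
orientation: [0.0, -0.094, 0.996, 0.0]
wrist_force: [-2.9, -0.5, -1.8]
finger_gap: 0.0163
```

```bash
python3 - <<'E'
from h import *
for n in("side","top"):cv2.imwrite(f"pics/{n}4.png",eyes.read_camera(n))
u=np.array([np.cos(np.radians(LY)),np.sin(np.radians(LY))])
go(*(L-.143*u),.0762,LY)
a=cv2.resize(cv2.imread("pics/side4.png")[90:210,210:350],None,fx=3,fy=3,interpolation=2)
b=cv2.resize(cv2.imread("pics/top4.png")[50:170,140:260],None,fx=3,fy=3,interpolation=2)
cv2.imwrite("pics/c4.png",np.hstack([a,b]))
E
```

```text
t 10.05 grasp [0.4912 0.0907 0.0757] yaw y 100.73 gap 0.0161 F [-3.5 -0.5 -3. ]
shift cm [-0.02 -0.06 -0.05] turn deg [0.   0.01 0.03] | shift after turn [-0.02 -0.06 -0.05]
```

View pics/c4.png

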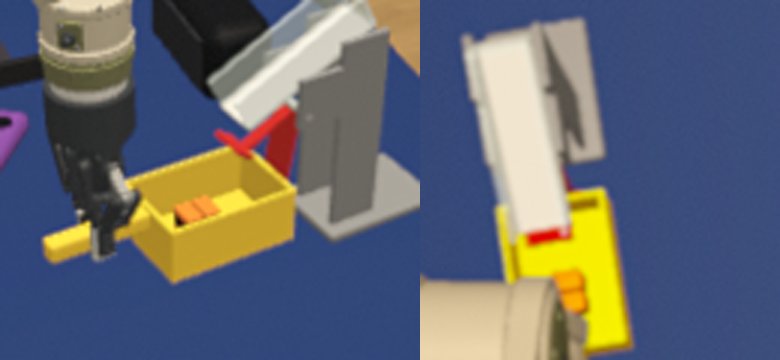

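Both packs are in the dish (orange at about (195,208) on the left and (570,290) on the right of the combined picture), and the chute is empty. I'll back out, move to the right and lower the dish.

Emit:
carry_out(
  motion=[
    {"jaw":-1,"tx":0.5,"ty":0,"tz":0,"wx":0,"wy":0,"wz":0},
    {"jaw":-1,"tx":1,"ty":0,"tz":0,"wx":0,"wy":0,"wz":0},
    {"jaw":-1,"tx":1.5,"ty":0,"tz":0,"wx":0,"wy":0,"wz":0},
    {"jaw":-1,"tx":1.5,"ty":0,"tz":0,"wx":0,"wy":0,"wz":0},
    {"jaw":-1,"tx":1.5,"ty":0,"tz":0,"wx":0,"wy":0,"wz":0},
    {"jaw":-1,"tx":1.5,"ty":0,"tz":0,"wx":0,"wy":0,"wz":0},
    {"jaw":-1,"tx":1.5,"ty":0,"tz":0,"wx":0,"wy":0,"wz":0},
    {"jaw":-1,"tx":1.5,"ty":-0.5,"tz":0,"wx":0,"wy":0,"wz":0},
    {"jaw":-1,"tx":1,"ty":-1,"tz":0,"wx":0,"wy":0,"wz":0},
    {"jaw":-1,"tx":0.5,"ty":-1.5,"tz":0,"wx":0,"wy":0,"wz":0},
    {"jaw":-1,"tx":0,"ty":-2,"tz":0,"wx":0,"wy":0,"wz":0},
    {"jaw":-1,"tx":0,"ty":-2,"tz":0,"wx":0,"wy":0,"wz":0},
    {"jaw":-1,"tx":0,"ty":-2,"tz":0,"wx":0,"wy":0,"wz":0},
    {"jaw":-1,"tx":0,"ty":-2,"tz":0,"wx":0,"wy":0,"wz":0},
    {"jaw":-1,"tx":0,"ty":-2,"tz":0,"wx":0,"wy":0,"wz":0},
    {"jaw":-1,"tx":0,"ty":-2,"tz":0,"wx":0,"wy":0,"wz":0},
    {"jaw":-1,"tx":0,"ty":-1.5,"tz":0,"wx":0,"wy":0,"wz":0},
    {"jaw":-1,"tx":0,"ty":-0.5,"tz":0,"wx":0,"wy":0,"wz":0},
    {"jaw":-1,"tx":0,"ty":0,"tz":0,"wx":0,"wy":0,"wz":0},
  ],
)

```text
clock: 12.42
tcp_pos: [0.4048, -0.0988, 0.2306]
orientation: [-0.0, -0.093, 0.996, 0.0]
wrist_force: [-0.4, -0.2, -1.9]
finger_gap: 0.0162
```

```bash
python3 - <<'E'
from h import *
for n in("side","top"):cv2.imwrite(f"pics/{n}5.png",eyes.read_camera(n))
go(.405,-.099,.0462,LY)
E
```

```text
t 12.53 grasp [ 0.4045 -0.0981  0.0755] yaw y 100.76 gap 0.0165 F [-0.1 -0.4 -1.4]
shift cm [-0.02 -0.09  2.93] turn deg [ 0.04 -0.02  0.06] | shift after turn [-0.02 -0.08  2.93]
```

View pics/side5.png

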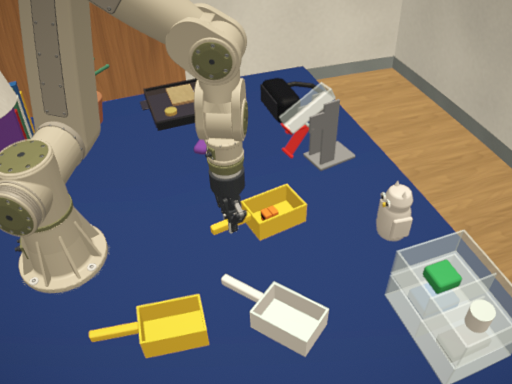

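View pics/top5.png

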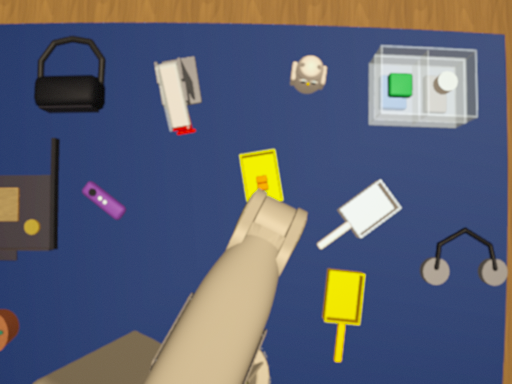

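The packs are in the dish (top view (263,184), side view (269,212)) and open shelf lies under it. I'll lower it.

Emit:
carry_out(
  motion=[
    {"jaw":-1,"tx":0,"ty":0,"tz":0.5,"wx":0,"wy":0,"wz":0},
    {"jaw":-1,"tx":0,"ty":0,"tz":0.8,"wx":0,"wy":0,"wz":0},
    {"jaw":-1,"tx":0,"ty":0,"tz":0.8,"wx":0,"wy":0,"wz":0},
    {"jaw":-1,"tx":0,"ty":0,"tz":0.4,"wx":0,"wy":0,"wz":0},
    {"jaw":-1,"tx":0,"ty":0,"tz":0.2,"wx":0,"wy":0,"wz":0},
    {"jaw":-1,"tx":0,"ty":0,"tz":0.2,"wx":0,"wy":0,"wz":0},
    {"jaw":-1,"tx":0,"ty":0,"tz":0,"wx":0,"wy":0,"wz":0},
    {"jaw":-1,"tx":0,"ty":0,"tz":0,"wx":0,"wy":0,"wz":0},
  ],
)

```text
clock: 13.52
tcp_pos: [0.4051, -0.0987, 0.2019]
orientation: [0.0, -0.094, 0.996, -0.0]
wrist_force: [0.1, -0.4, -1.6]
finger_gap: 0.0163
```

```bash
python3 - <<'E'
from h import *
for i in range(1):cv2.imwrite(f"pics/side6.png",eyes.read_camera("side"))
go(.405,-.099,.0462,LY)
zoom(0,"pics/side6.png",200,170,130,90,6,"pics/s6z.png")
E
```

```text
t 13.57 grasp [ 0.4051 -0.0987  0.0468] yaw y 100.73 gap 0.0164 F [ 0.4 -0.5 -1.5]
shift cm [ 0.01 -0.03  0.06] turn deg [-0.01  0.03  0.03] | shift after turn [ 0.01 -0.03  0.06]
```

View pics/s6z.png

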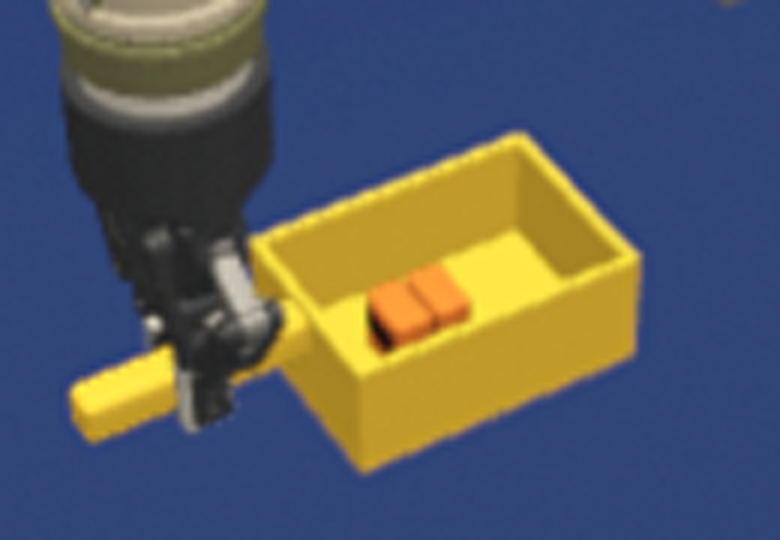

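The wrist still carries the dish's weight (-1.5 N), so it hasn't touched down. I'll lower it 1 mm more and check the force.

Emit:
carry_out(
  motion=[
    {"jaw":-1,"tx":0,"ty":0,"tz":0.1,"wx":0,"wy":0,"wz":0},
    {"jaw":-1,"tx":0,"ty":0,"tz":0,"wx":0,"wy":0,"wz":0},
    {"jaw":-1,"tx":0,"ty":0,"tz":0,"wx":0,"wy":0,"wz":0},
  ],
)

```text
clock: 13.95
tcp_pos: [0.405, -0.0987, 0.2013]
orientation: [0.0, -0.093, 0.996, -0.0]
wrist_force: [-3.0, 1.5, 5.9]
finger_gap: 0.0159
```

It's touching down (+6 N). I'll open and retreat straight up.

Emit:
carry_out(
  force=20,
  motion=[
    {"jaw":-0.4,"tx":0,"ty":0,"tz":0,"wx":0,"wy":0,"wz":0},
    {"jaw":0.2,"tx":0,"ty":0,"tz":0,"wx":0,"wy":0,"wz":0},
    {"jaw":0.6,"tx":0,"ty":0,"tz":0,"wx":0,"wy":0,"wz":0},
    {"jaw":1,"tx":0,"ty":0,"tz":0,"wx":0,"wy":0,"wz":0},
    {"jaw":1,"tx":0,"ty":0,"tz":0,"wx":0,"wy":0,"wz":0},
    {"jaw":1,"tx":0,"ty":0,"tz":0,"wx":0,"wy":0,"wz":0},
    {"jaw":1,"tx":0,"ty":0,"tz":-1,"wx":0,"wy":0,"wz":0},
    {"jaw":1,"tx":0,"ty":0,"tz":-2,"wx":0,"wy":0,"wz":0},
    {"jaw":1,"tx":0,"ty":0,"tz":-3,"wx":0,"wy":0,"wz":0},
    {"jaw":1,"tx":0,"ty":0,"tz":-3,"wx":0,"wy":0,"wz":0},
    {"jaw":1,"tx":0,"ty":0,"tz":-3,"wx":0,"wy":0,"wz":0},
    {"jaw":1,"tx":0,"ty":0,"tz":-2,"wx":0,"wy":0,"wz":0},
    {"jaw":1,"tx":0,"ty":0,"tz":0,"wx":0,"wy":0,"wz":0},
    {"jaw":1,"tx":0,"ty":0,"tz":0,"wx":0,"wy":0,"wz":0},
  ],
)

```text
clock: 15.7
tcp_pos: [0.4046, -0.0985, 0.3402]
orientation: [-0.0, -0.094, 0.996, 0.0]
wrist_force: [0.3, 0.4, 0.2]
finger_gap: 0.0853
```

```bash
python3 - <<'E'
from h import *
cv2.imwrite(f"pics/side7.png",eyes.read_camera("side"))
go(.405,-.099,.0462,LY)
u=np.array([np.cos(np.radians(LY)),np.sin(np.radians(LY))]);v=np.array([-u[1],u[0]])
o=np.array([.405,-.0987])+.118*u
C=[[*(o+a*u+b*v),z] for z in(.055,0) for a,b in((.065,.045),(.065,-.045),(-.065,-.045),(-.065,.045))]
print(((proj("side",C)-[200,170]+.5)*6-.5).round().tolist())
zoom(0,"pics/side7.png",200,170,130,90,6,"pics/s7z.png")
E
```

```text
t 15.75 grasp [ 0.4043 -0.0983  0.1848] yaw y 100.73 gap 0.0854 F [ 0.6 -0.5  0.3]
shift cm [-0.05 -0.08 13.86] turn deg [ 0.06 -0.06  0.03] | shift after turn [-0.04 -0.06 13.86]
[[525.0, 135.0], [644.0, 260.0], [364.0, 378.0], [254.0, 242.0], [523.0, 231.0], [638.0, 356.0], [367.0, 475.0], [260.0, 338.0]]
```

View pics/side7.png

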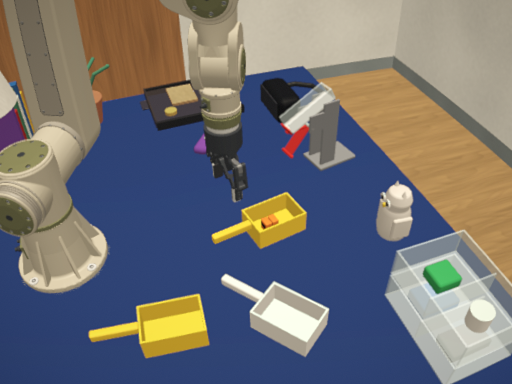

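View pics/s7z.png

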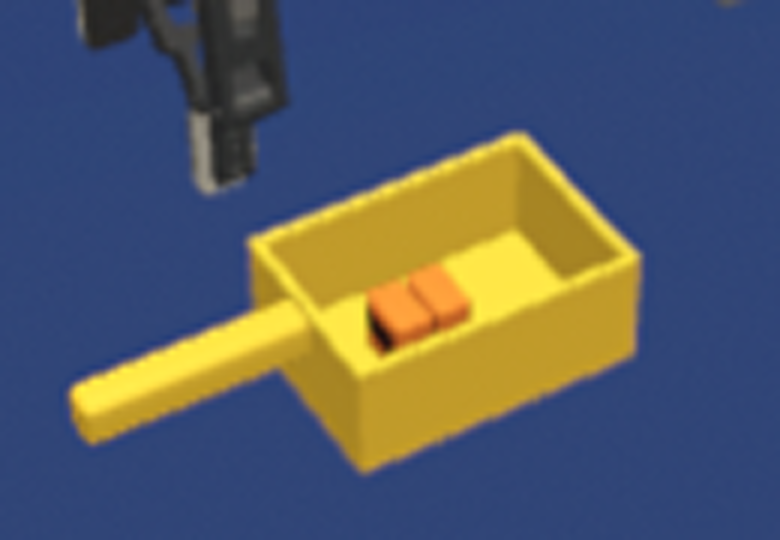

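The dish stands flat with both packs in it: its corners match a flat pose within 1 pixel. The gripper is clear above it, so I'm handing in.

```bash
python3 -c "
from workcell import env
print(env.hand_in())"
```

```text
the job is handed in; nothing more can be done
None
```

I gripped the farther yellow dish by its handle and pushed the red paddle back about 45 mm with the dish held about 30 mm up. Both packs slid into the dish. I then set it down on open shelf near (0.52, -0.08) m, well to the side of the chute, let go and handed in at about 15.8 s.

- **Last checks:** the final picture shows both packs in the dish. Its corners match a flat pose to about 1 pixel. The gripper is open about 14 cm above the grip height with almost no wrist force. The chute was empty after the push.
- **Refused call:** the first move call was refused because its rows lacked some keys. Nothing moved, and I sent it again complete.
- **Set-down:** the first lowering stopped just short of the shelf, so I lowered it 1 mm more before letting go; contact force was about 6 N.
- **Disagreement:** in the top view before the push, one corner of the dish lay about 1.3 pixels (2–3 mm) from where I expected it. It did not affect the catch.

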